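Set the straightedge against both index posts of the scoring jig

ROBOT

A 6-joint arm with a two-finger parallel gripper is mounted at the origin on the work surface. World frame = base frame: x ahead of the robot, y to its left, z up, the work surface at z = 0. Lengths are in m, angles in rad, forces in N, time in s.
With the tool pointing down it reaches from about 0.3 to 0.875 m from the base axis. Payload 6.4 kg.
Tool frame: the origin (TCP) lies midway between the tips of the shut fingers; the grasp point (between the pads) lies r.tcp_to_grasp behind it (r.tcp_to_grasp is the distance from the TCP to the grasp point, in m); z points along the fingers, x is the direction in which the jaws open and shut, and the axes are right-handed (so a half turn about z gives the same grasp; the last joint's range is limited). The gripper opens to 85 mm and grips with 20 to 120 N. Pads are 22 mm wide; open, the fingers measure 114 mm over their backs; the gripper's body (76 mm by 85 mm) begins 54 mm behind the grasp point. The pads swing forward as they close: fully open they stand 13 mm farther back than shut.
Start: joints at [-1.374, 0.181, 1.607, -0, 1.354, -0.206], TCP at [0.225, -0.529, 0.231] pointing down, gripper open.
Joint ranges: [-2.99, 2.99], [-0.89, 2.07], [0.3, 2.58], [-1.14, 4.28], [0, 2.63], [-3.12, 3.12]. Speed limits (rad/s): [2.57, 2.57, 3.01, 3.14, 3.14, 3.14].

INTERFACE

Orientations are given as [roll, pitch, yaw] about the fixed x, y, z axes, in that order (R = Rz(yaw) Ry(pitch) Rx(roll)).
In Python, from plant import r, eyes, close_job gives the robot as it stands.
- The arm moves only by the tool move_arm, never from a script. Its argument "moves" is a list of rows, each a list of 6 numbers: the shift along the tool's x, y, z each as a share of 200 mm, from -1 to 1, then the turn, a rotation vector about the tool's x, y, z each as a share of 4 degrees, from -1 to 1. A call has exactly 8 rows; each row shifts and turns the pose as measured when the row begins, along the tool's axes as they then stand; what a row does not reach is not made up. A row lasts 1/8 s, in which the tool goes at most 62.5 mm and 10.7 degrees, less where a joint would pass 70% of its speed; a pose out of reach is approached as far as the arm can. A call with a number of a shift or a turn outside -1 to 1 is refused whole. A call with a gripper value outside its range is refused whole. "claw" is the gripper command: -1 is shut, 1 is fully open, values between are in proportion, set as the call begins (left out, the last holds). The fingers move at their own pace and stop on an object; "grip_force" is the grip in N (left out, the last holds). Time passes only in rows, so rows that do not move let the fingers close, or fill a call up. It gives the time, the measured TCP pose, the force and the opening at its end, in the units of the state.
- r.sense(): the state, without advancing time (a new reading comes with each control period).
- eyes.camera(name): name is "scene" or "side" or "wrist"; returns a dict with "pixels" (480x640x3 uint8, blue, green, red), "intrinsics" (3x3 intrinsics, pixels), "world_from_camera" (4x4, takes a point from camera to world coordinates). Camera axes: x right, y down, z forward; pixel columns grow to the right and rows downward; lengths in m; the calibration is good to about 2 mm. The wrist camera is an equidistant fisheye: a pixel r from the principal point sees the ray r / f radians off the axis. A picture is of the moment at which its call begins. There is no depth.
- close_job(): hands the job in, once; it reports no verdict.
The state is a dict: "time": time; "joint_positions": joint angles; "joint_vel": joint speeds; "joint_torque": joint torques, N m; "ee_pos": TCP position; "orientation": TCP orientation; "contact_force": force on the tool from outside, world axes, zero at the start; "ft_torque": the same for the moment, N m; "width": finger opening in m.
Only numpy, scipy, OpenCV 4.12 (cv2) and the standard library are available. Lean on these libraries where they do the work, as an engineer would, in place of code of your own. Each camera call takes 0.05 s, during which the arm holds its last target.

TASK

Pick up the metal straightedge and lay it flat on the green panel in the jig, on the robot's side of the two index posts and clear of them. Then slide it gently over the panel until one long side bears against both posts at the same moment, and let go, leaving it touching both for the score line. The posts are slender and bend if pushed hard, and the other things on the bench stay where they are.

Things in the scene. Friction and masses are not known exactly. Their poses are not given: they have to be found in the camera images.
- edge_mid (a point): Centre of the loose straightedge: a plain aluminium box-section bar with black ends, 280 mm long (x), 30 wide (y), 22 high (z, up), scale marks on its top. The point is its middle, 11 mm above its underside. Long faces at y = +15 and -15 mm; either may be used, either way round. 0.14 to 0.28 kg. Starts flat on the bench left or right of the jig, a case of driver bits on the other side.
- panel_mid (a point): Middle of the upper face of the fixed jig, a plate carrying a green circuit panel, 200 (x) by 300 mm (y), level and smooth (the bar slides with about 1 N), 14 mm above the bench. x points away from the robot (jig turned up to 0.2 rad), y left, z up. A small loose heat sink lies on the panel beyond the left post.
- slot_a (a point): Middle of the left slot in the panel's face (at x = +25, y = +85 mm from panel_mid, same axes). The left index post, a fixed upright steel pin of 8 mm diameter, 24 mm tall above the panel, stands in it anywhere up to 20 mm nearer or farther along x: only looking or touching tells where. Pushing it with over 7 N bends it; 1 to 4 N on each is right.
- slot_b (a point): Middle of the right slot (at x = +25, y = -85 mm from panel_mid, same axes), with the right index post: the same pin, the same limit; it stands up to 18 mm nearer or farther (x) than the left post, so up to 38 mm from this point, and the line of the posts may be 0.1 rad askew of the panel. When the bar touches a post, the post's axis is 19 mm from the straightedge's centre line.

How it is judged:
By the outcome, as a careful person would: the job done as asked, in the order asked, and still so for the second after the job is handed in, with the robot touching nothing.
It also fails if it takes over 54 s, if anything falls off the work surface, if the arm or the gripper's body presses on something with over 40 N, if the wrist force passes 120 N, or if a joint passes its speed limit or range.

## Working session

There is one attempt and no reset: what is moved stays moved. The work goes in short steps, Python scripts to look and compute and a tool call to move; the robot and the scene stay as the last step left them, time stands still between calls to the robot, and variables do not carry over. Pictures are saved under pics/ and viewed, and the job is handed in when it is done.

Besides the shell and the picture viewer there is one more tool, called after ">>>" as name(argument=value, ...) on one line, values as JSON. move_arm: Moves the arm, as the interface text tells. Shift numbers are shares of 200 mm and turn numbers shares of 4 degrees, none past 1 either way. Its arguments: {"type":"object","properties":{"moves":{"type":"array"},"claw":{"type":"number"},"grip_force":{"type":"number"}},"required":["moves"]}

```bash
ls; mkdir -p pics
python3 - <<'E'
from plant import r, eyes
import cv2, numpy as np, pickle
print(r.sense(), r.tcp_to_grasp)
for n in ["scene","side","wrist"]:
    c=eyes.camera(n); cv2.imwrite(f"pics/{n}0.png",c["pixels"]); pickle.dump(c,open(f"{n}0.pkl","wb"))
    print(n,c["intrinsics"],c["world_from_camera"])
E
```

```text
pics
{'time': 0.0, 'joint_positions': array([-1.37431384e+00,  1.81554163e-01,  1.60801738e+00, -1.09509200e-05,
        1.35379067e+00, -2.06274036e-01]), 'joint_vel': array([ 0.00054055,  0.00088448,  0.00054631,  0.00133822, -0.00062399,
       -0.00042946]), 'joint_torque': array([-2.98284676e-04, -4.44867361e+01, -3.51341128e+01, -3.50381615e-04,
        9.04858840e-03,  2.56059587e-05]), 'ee_pos': array([ 0.22529028, -0.52842221,  0.23037224]), 'orientation': array([-3.14124069e+00,  1.73423022e-03, -1.16803713e+00]), 'contact_force': array([-0.36305821,  0.04012868, -0.10922447]), 'ft_torque': array([-0.04988655,  0.01408431, -0.01783251]), 'width': 0.08533777194421353} 0.0187
scene [[435.27830604   0.         315.29086356]
 [  0.         435.27830604 245.65417324]
 [  0.           0.           1.        ]] [[-0.689029    0.52504512 -0.49956647  0.9154526 ]
 [ 0.72471808  0.50370334 -0.47017725  0.3324565 ]
 [ 0.00476903 -0.68601062 -0.7275759   0.57170644]
 [ 0.          0.          0.          1.        ]]
side [[527.66780402   0.         317.90295053]
 [  0.         527.66780402 242.24942156]
 [  0.           0.           1.        ]] [[-0.96136987 -0.1205832   0.24744226  0.30770364]
 [-0.27478246  0.47333713 -0.83692685  0.74717598]
 [-0.01620429 -0.87258905 -0.4881862   0.50690254]
 [ 0.          0.          0.          1.        ]]
wrist [[371.64829954   0.         315.5449313 ]
 [  0.         371.64829954 243.12204495]
 [  0.           0.           1.        ]] [[ 0.39205712 -0.87679658 -0.2784223   0.29656267]
 [-0.91993942 -0.37420662 -0.11696519 -0.49753136]
 [-0.00163279  0.30198868 -0.95331011  0.37356106]
 [ 0.          0.          0.          1.        ]]
```

View pics/scene0.png

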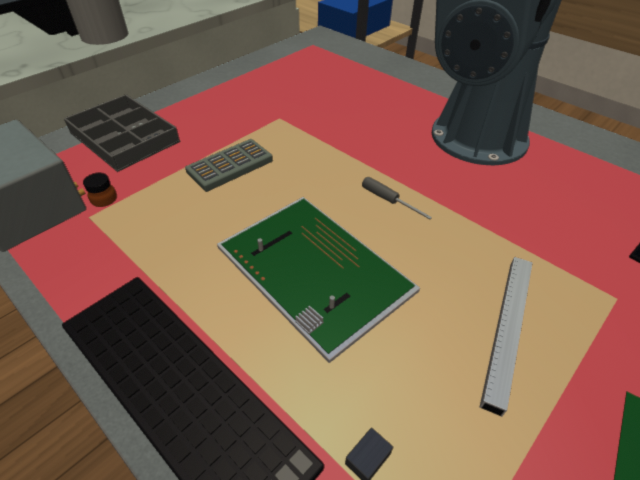

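View pics/side0.png

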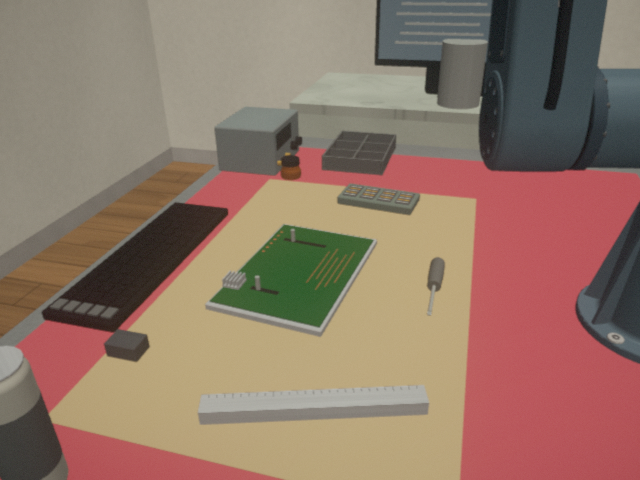

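View pics/wrist0.png

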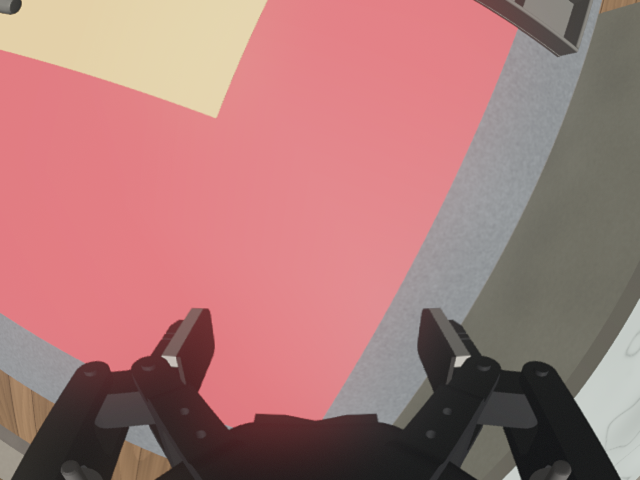

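The scene view shows the bar at about (508,335), the panel at (320,275), the left post at (332,300), the right post at (260,243), the heat sink at (310,318) and a screwdriver at (395,197) on the robot side. I'll zoom in on the bar and the posts.

Run:
```python
import cv2,pickle
s=pickle.load(open("scene0.pkl","rb"))["pixels"]; d=pickle.load(open("side0.pkl","rb"))["pixels"]
def crop(im,x,y,w,h,k,n): cv2.imwrite(n,cv2.resize(im[y:y+h,x:x+w],None,fx=k,fy=k,interpolation=cv2.INTER_CUBIC))
crop(s,210,190,220,180,3.6,"pics/s_panel.png"); crop(d,200,220,190,115,4,"pics/d_panel.png")
crop(s,470,250,70,170,3.5,"pics/s_bar.png"); crop(d,190,375,250,55,3.2,"pics/d_bar.png")
```

```text
(no output)
```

View pics/s_panel.png

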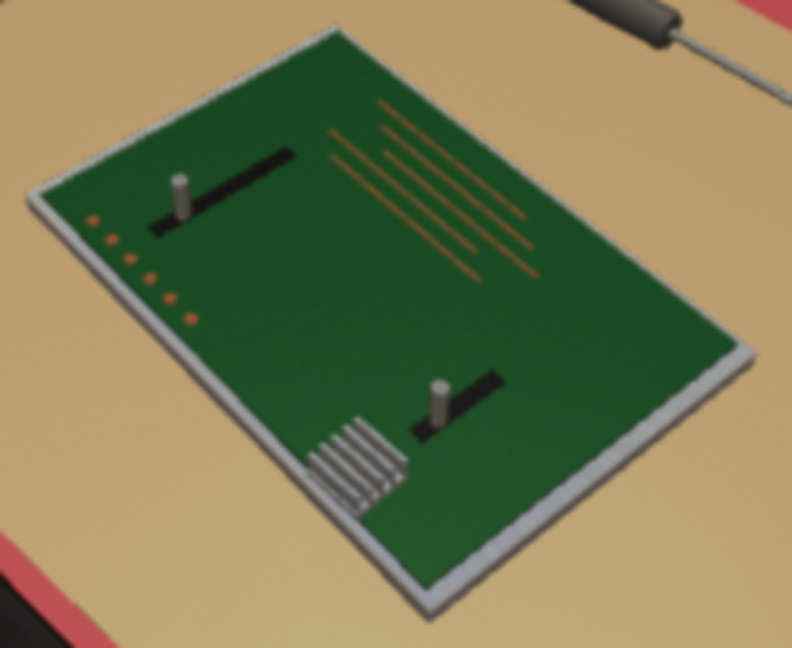

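View pics/d_panel.png

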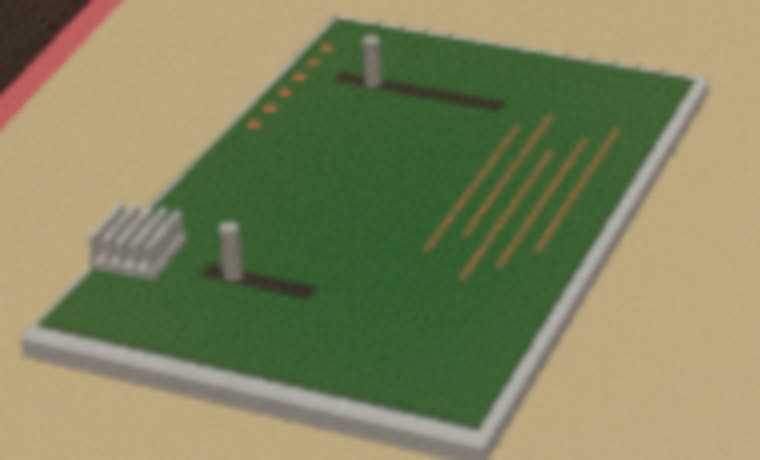

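View pics/s_bar.png

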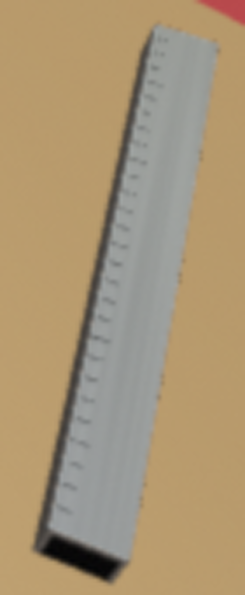

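View pics/d_bar.png

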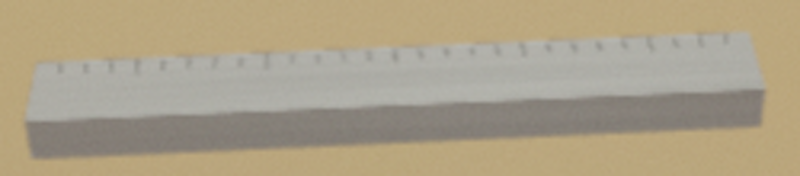

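```bash
cat > h.py <<'E'
import numpy as np,pickle,cv2
def ray(c,p):
    K=c["intrinsics"];T=c["world_from_camera"]
    d=T[:3,:3]@np.linalg.inv(K)@np.array([p[0],p[1],1.]);return T[:3,3],d/np.linalg.norm(d)
def plane(c,p,z):
    o,d=ray(c,p);return o+d*(z-o[2])/d[2]
def tri(rs):
    A=np.zeros((3,3));b=np.zeros(3)
    for o,d in rs:
        P=np.eye(3)-np.outer(d,d);A+=P;b+=P@o
    x=np.linalg.solve(A,b);return x,max(np.linalg.norm((np.eye(3)-np.outer(d,d))@(x-o)) for o,d in rs)
E
python3 - <<'E'
from h import *
S=pickle.load(open("scene0.pkl","rb"));D=pickle.load(open("side0.pkl","rb"))
np.set_printoptions(precision=4,suppress=True)
sp=lambda x,y:((x+.5)/3.6+210-.5,(y+.5)/3.6+190-.5); dp=lambda x,y:((x+.5)/4+200-.5,(y+.5)/4+220-.5)
sb=lambda x,y:((x+.5)/3.5+470-.5,(y+.5)/3.5+250-.5); db=lambda x,y:((x+.5)/3.2+190-.5,(y+.5)/3.2+375-.5)
pts={"bar far -y":(sb(48,530),db(38,64)),"bar near -y":(sb(155,27),db(750,34)),"bar near +y":(sb(217,43),db(765,90)),"bar far +y":(sb(130,560),db(27,121)),
"pRobR":(sp(337,28),dp(705,82)),"pRobL":(sp(750,350),dp(482,435)),"pFarL":(sp(430,605),dp(25,337)),"pFarR":(sp(32,195),dp(337,18)),
"postAtop":(sp(440,386),dp(229,229)),"postAbase":(sp(439,424),dp(233,277)),"postBtop":(sp(180,181),dp(371,41)),"postBbase":(sp(182,217),dp(373,84)),
"hsink":(sp(358,425),dp(120,210))}
R={}
for k,(a,b) in pts.items():
    x,e=tri([ray(S,a),ray(D,b)]);R[k]=x
    z=.022 if "bar" in k else .038 if "top" in k else .014
    print(k,x,"err %.4f"%e,plane(S,a,z)[:2],plane(D,b,z)[:2])
bc=[R[k] for k in R if "bar" in k]; print("bar c",np.mean(bc,0))
ax=(bc[0]+bc[3]-bc[1]-bc[2])/2; print("len",np.linalg.norm(ax),"yaw",np.arctan2(ax[1],ax[0]))
w=(bc[2]+bc[3]-bc[0]-bc[1])/2; print("wid",np.linalg.norm(w))
pm=np.mean([R[k] for k in R if k[0]=="p" and k[1]!="o"],0)
px=(R["pFarL"]+R["pFarR"]-R["pRobL"]-R["pRobR"])/2; py=(R["pFarL"]+R["pRobL"]-R["pFarR"]-R["pRobR"])/2
print("panel",pm,np.linalg.norm(px),np.linalg.norm(py),np.arctan2(px[1],px[0]),np.arctan2(-py[0],py[1]))
th=(np.arctan2(px[1],px[0])+np.arctan2(-py[0],py[1]))/2
Rm=np.array([[np.cos(th),-np.sin(th)],[np.sin(th),np.cos(th)]])
for k in R:
    if k[:4]=="post" or k=="hsink": print(k,(R[k][:2]-pm[:2])@Rm)
d=R["postAtop"]-R["postBtop"];print("post line angle",np.arctan2(-d[0],d[1]),np.linalg.norm(d[:2]))
d=R["postAbase"]-R["postBbase"];print("post line angle",np.arctan2(-d[0],d[1]))
E
```

```text
bar far -y [0.5876 0.3262 0.0216] err 0.0004 [0.588  0.3265] [0.5872 0.3261]
bar near -y [0.3224 0.2386 0.0212] err 0.0009 [0.3243 0.2394] [0.322  0.2384]
bar near +y [0.3133 0.2658 0.0217] err 0.0002 [0.3134 0.2657] [0.3134 0.2664]
bar far +y [0.5777 0.3539 0.0224] err 0.0000 [0.5775 0.3539] [0.5779 0.3535]
pRobR [ 0.4525 -0.1368  0.0119] err 0.0002 [ 0.4544 -0.1348] [ 0.4519 -0.1334]
pRobL [0.4828 0.1543 0.0141] err 0.0012 [0.4839 0.1552] [0.4825 0.1526]
pFarL [0.6767 0.1363 0.012 ] err 0.0005 [0.6772 0.1365] [0.6753 0.1395]
pFarR [ 0.6467 -0.1557  0.0126] err 0.0002 [ 0.6475 -0.1543] [ 0.6458 -0.1536]
postAtop [0.6097 0.08   0.0388] err 0.0004 [0.609  0.0793] [0.6102 0.0794]
postAbase [0.6103 0.0808 0.0146] err 0.0007 [0.6106 0.0812] [0.6105 0.079 ]
postBtop [ 0.6053 -0.0897  0.0387] err 0.0001 [ 0.6049 -0.0902] [ 0.6057 -0.0911]
postBbase [ 0.606  -0.0908  0.0142] err 0.0006 [ 0.6064 -0.0902] [ 0.6061 -0.0921]
hsink [0.6548 0.0768 0.0439] err 0.0060 [0.6351 0.0563] [0.6776 0.043 ]
bar c [0.4502 0.2961 0.0217]
len 0.27897274582752346 yaw 0.32021667127068854
wid 0.029037951018392724
panel [ 0.5647 -0.0005  0.0127] 0.19488730270756627 0.29309395056139603 -0.09490627624871026 -0.1029735824583059
postAtop [0.0368 0.0845]
postAbase [0.0373 0.0854]
postBtop [ 0.0492 -0.0848]
postBbase [ 0.05   -0.0858]
hsink [0.0821 0.0858]
post line angle -0.026076355016245757 0.1697294444749565
post line angle -0.02497866062469691
```

The heights and sizes agree with the text: bar top at 21.7 mm, 279 x 29 mm, panel about 13 mm, post tops at 38.7 mm and posts 170 mm apart. I'll set up a move calculator and go above the bar.

```bash
cat > go.py <<'E'
import sys,numpy as np
from scipy.spatial.transform import Rotation as Ro
from plant import r
np.set_printoptions(precision=4,suppress=True)
s=r.sense();R=Ro.from_euler("xyz",s["orientation"])
t=[float(v) for v in sys.argv[1:5]]
d=R.inv().apply(np.array(t[:3])-s["ee_pos"])
rv=(R.inv()*Ro.from_euler("xyz",[np.pi,0,t[3]])).as_rotvec()
print("t %.2f"%s["time"],s["ee_pos"],s["orientation"],"F",s["contact_force"],"w %.4f"%s["width"])
print("tool shift shares",d/0.2,"mm",d*1000,"turn shares",rv/np.radians(4))
E
python3 go.py 0.4502 0.2961 0.17 -1.168
python3 - <<'E'
from h import *
S=pickle.load(open("scene0.pkl","rb"))
for p in [(365,181),(395,195),(430,218)]: print(plane(S,p,.01))
E
```

```text
t 0.15 [ 0.2253 -0.5285  0.2306] [-3.1413  0.0014 -1.168 ] F [-0.296  -0.1212  0.2086] w 0.0854
tool shift shares [-3.352  -2.6507  0.3082] mm [-670.3967 -530.1403   61.6384] turn shares [-0.0041  0.0195  0.0005]
[ 0.32579507 -0.08287562  0.01      ]
[ 0.31903556 -0.01147944  0.01      ]
[0.32760925 0.07642867 0.01      ]
```

>>> move_arm(moves=[[-0.22, -0.175, 0.01, 0, 0, 0], [-0.22, -0.175, 0.01, 0, 0, 0], [-0.22, -0.175, 0.01, 0, 0, 0], [-0.22, -0.175, 0.01, 0, 0, 0], [-0.22, -0.175, 0.01, 0, 0, 0], [-0.22, -0.175, 0.01, 0, 0, 0], [-0.22, -0.175, 0.01, 0, 0, 0], [-0.22, -0.175, 0.01, 0, 0, 0]], claw=1)

```text
time: 1.15
ee_pos: [0.3468, -0.0851, 0.2131]
orientation: [-3.139, 0.002, -1.177]
contact_force: [0.7, -0.7, 0.0]
width: 0.0854
```

```bash
python3 go.py 0.4502 0.2961 0.14 -1.251
```

```text
t 1.15 [ 0.3468 -0.0851  0.2131] [-3.1391  0.0019 -1.1771] F [ 0.7121 -0.7063  0.0456] w 0.0854
tool shift shares [-1.561  -1.2077  0.3715] mm [-312.1989 -241.5322   74.2901] turn shares [-0.0353  0.0289  1.059 ]
```

>>> move_arm(moves=[[-0.22, -0.17, 0.03, 0, 0, 0], [-0.22, -0.17, 0.04, 0, 0, 0], [-0.22, -0.17, 0.05, 0, 0, 0], [-0.22, -0.17, 0.06, 0, 0, 0], [-0.22, -0.17, 0.06, 0, 0, 0], [-0.22, -0.17, 0.06, 0, 0, 0], [-0.22, -0.17, 0.06, 0, 0, 0], [-0.05, -0.04, 0.0, 0, 0, 0.9]])

```text
time: 2.15
ee_pos: [0.4536, 0.3196, 0.14]
orientation: [-3.135, -0.002, -1.237]
contact_force: [-0.4, -0.2, 0.4]
width: 0.0849
```

```bash
python3 go.py 0.4502 0.2961 0.14 -1.251;  python3 - <<'E'
from plant import eyes
import cv2,pickle
c=eyes.camera("wrist"); cv2.imwrite("pics/wrist1.png",c["pixels"]); pickle.dump(c,open("wrist1.pkl","wb"))
E
```

```text
t 2.15 [0.4536 0.3196 0.14  ] [-3.1346 -0.0022 -1.2367] F [-0.3785 -0.2268  0.3896] w 0.0849
tool shift shares [0.1053 0.0546 0.    ] mm [21.0547 10.9177  0.0032] turn shares [-0.1009 -0.0303  0.2056]
```

View pics/wrist1.png

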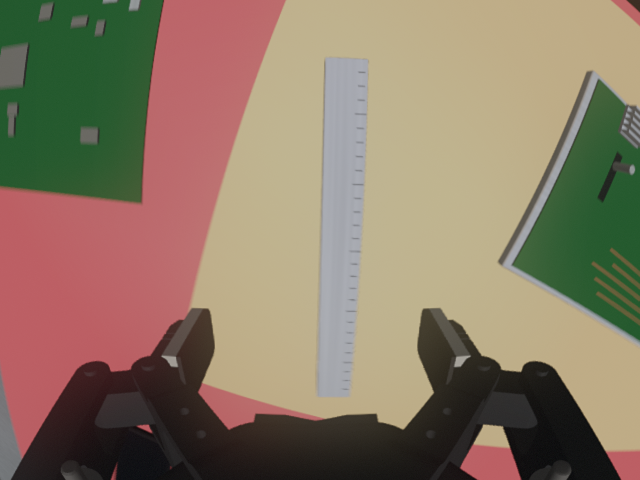

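The wrist view shows the bar running from (346,59) to (334,396) between the fingers. I'll check this against the earlier measurement.

```bash
cat >> h.py <<'E'
def fray(c,p):
    K=c["intrinsics"];T=c["world_from_camera"]
    v=np.array([p[0]-K[0,2],p[1]-K[1,2]]);rr=np.linalg.norm(v);th=rr/K[0,0]
    d=np.r_[v/rr*np.sin(th),np.cos(th)];return T[:3,3],T[:3,:3]@d
def fplane(c,p,z):
    o,d=fray(c,p);return o+d*(z-o[2])/d[2]
E
python3 - <<'E'
from h import *
c=pickle.load(open("wrist1.pkl","rb"))
P=[fplane(c,p,.022)[:2] for p in [(325,58),(368,60),(350,396),(317,395)]]
print(P,np.mean(P,0)); a=(P[0]+P[1]-P[2]-P[3])/2; print(np.linalg.norm(a),np.arctan2(a[1],a[0]))
E
```

```text
[array([0.57765568, 0.35631461]), array([0.58685468, 0.32790763]), array([0.32252324, 0.24155623]), array([0.31440103, 0.2704271 ])] [0.45035866 0.29905139]
0.2774947444387654 0.3155572737870721
```

>>> move_arm(moves=[[0.1, 0.05, 0, -0.1, -0.03, 0.2], [0, 0, 0.1, 0, 0, 0], [0, 0, 0.15, 0, 0, 0], [0, 0, 0.15, 0, 0, 0], [0, 0, 0.1, 0, 0, 0], [0, 0, 0, 0, 0, 0], [0, 0, 0, 0, 0, 0], [0, 0, 0, 0, 0, 0]])

```text
time: 3.2
ee_pos: [0.4511, 0.2855, 0.0414]
orientation: [-3.14, -0.002, -1.258]
contact_force: [-1.0, -0.3, -0.1]
width: 0.0852
```

```bash
python3 go.py 0.4503 0.2972 0.005 -1.252
```

```text
t 3.20 [0.4511 0.2855 0.0414] [-3.1402 -0.0016 -1.258 ] F [-0.9881 -0.2737 -0.1464] w 0.0852
tool shift shares [-0.0571 -0.0139  0.1819] mm [-11.4246  -2.7762  36.3852] turn shares [-0.0194 -0.0228 -0.0859]
```

>>> move_arm(moves=[[-0.05, -0.01, 0.03, 0, 0, 0], [0, 0, 0.05, 0, 0, 0], [0, 0, 0.05, 0, 0, 0], [0, 0, 0.03, 0, 0, 0], [0, 0, 0, 0, 0, 0], [0, 0, 0, 0, 0, 0], [0, 0, 0, 0, 0, 0], [0, 0, 0, 0, 0, 0]])

```text
time: 4.2
ee_pos: [0.4507, 0.297, 0.0083]
orientation: [-3.138, -0.001, -1.257]
contact_force: [-0.7, -0.6, 0.1]
width: 0.0852
```

```bash
python3 go.py 0.4503 0.2972 0.005 -1.252
```

```text
t 4.20 [0.4507 0.297  0.0083] [-3.1381 -0.0015 -1.2569] F [-0.672  -0.5949  0.0832] w 0.0852
tool shift shares [-0.0017  0.0015  0.0166] mm [-0.3448  0.2937  3.329 ] turn shares [-0.0495 -0.0216 -0.0703]
```

>>> move_arm(moves=[[0, 0, 0.015, -0.05, -0.02, -0.07], [0, 0, 0, 0, 0, 0], [0, 0, 0, 0, 0, 0], [0, 0, 0, 0, 0, 0], [0, 0, 0, 0, 0, 0], [0, 0, 0, 0, 0, 0], [0, 0, 0, 0, 0, 0], [0, 0, 0, 0, 0, 0]], claw=-1, grip_force=40)

```text
time: 5.2
ee_pos: [0.4511, 0.2971, 0.0056]
orientation: [-3.141, 0.0, -1.252]
contact_force: [0.5, 0.3, -0.3]
width: 0.0294
```

```bash
python3 go.py 0.4503 0.2972 0.08 -1.252
```

```text
t 5.20 [0.4511 0.2971 0.0056] [-3.1408  0.     -1.2518] F [ 0.4994  0.348  -0.2964] w 0.0294
tool shift shares [-0.002   0.0034 -0.372 ] mm [ -0.3999   0.6863 -74.4002] turn shares [-0.011   0.0004  0.0035]
```

>>> move_arm(moves=[[0, 0, -0.04, 0, 0, 0], [0, 0, -0.08, 0, 0, 0], [0, 0, -0.1, 0, 0, 0], [0, 0, -0.1, 0, 0, 0], [0, 0, -0.08, 0, 0, -0.3], [0, 0, 0, 0, 0, -0.6], [0, 0, 0, 0, 0, -0.8], [0, 0, 0, 0, 0, -1]])

```text
time: 6.2
ee_pos: [0.4512, 0.2973, 0.0941]
orientation: [-3.138, -0.0, -1.054]
contact_force: [0.4, 0.1, -1.6]
width: 0.0294
```

```bash
python3 go.py 0.5668 -0.004 0.08 -0.026
```

```text
t 6.20 [0.4512 0.2973 0.0941] [-3.1384 -0.0005 -1.0542] F [ 0.3918  0.101  -1.6149] w 0.0294
tool shift shares [1.5952 0.2417 0.0705] mm [319.0453  48.3354  14.1039] turn shares [ -0.0374  -0.0297 -14.7285]
```

>>> move_arm(moves=[[0.04, 0.01, 0, 0, 0, -0.9], [0.08, 0.02, 0, 0, 0, -0.9], [0.1, 0.03, 0, 0, 0, -0.9], [0.1, 0.04, 0, 0, 0, -0.9], [0.1, 0.05, 0, 0, 0, -0.9], [0.1, 0.05, 0, 0, 0, -0.9], [0.09, 0.06, 0, 0, 0, -0.9], [0.08, 0.06, 0, 0, 0, -0.9]])

```text
time: 7.2
ee_pos: [0.5033, 0.1498, 0.1002]
orientation: [-3.136, -0.004, -0.524]
contact_force: [0.5, -0.9, -1.2]
width: 0.0288
```

```bash
python3 go.py 0.5668 -0.004 0.08 -0.026
```

```text
t 7.20 [0.5033 0.1498 0.1002] [-3.1365 -0.0045 -0.524 ] F [ 0.4603 -0.8683 -1.1501] w 0.0288
tool shift shares [0.6592 0.5073 0.1016] mm [131.8368 101.466   20.3146] turn shares [-0.0559 -0.0813 -7.1327]
```

>>> move_arm(moves=[[0.08, 0.07, 0, 0, 0, -1], [0.08, 0.08, 0, 0, 0, -1], [0.08, 0.09, 0, 0, 0, -1], [0.08, 0.1, 0, 0, 0, -1], [0.07, 0.1, 0, 0, 0, -1], [0.05, 0.08, 0, 0, 0, -0.9], [0.02, 0.04, 0, 0, 0, -0.5], [0, 0, 0, 0, 0, 0]])

```text
time: 8.2
ee_pos: [0.5567, 0.0072, 0.1064]
orientation: [-3.139, -0.01, -0.057]
contact_force: [-0.3, 0.4, -2.3]
width: 0.0296
```

```bash
python3 go.py 0.5668 -0.004 0.03 -0.026;  python3 - <<'E'
from plant import eyes
import cv2,pickle
for n in ["wrist","scene","side"]:
    c=eyes.camera(n); cv2.imwrite(f"pics/{n}2.png",c["pixels"]); pickle.dump(c,open(n+"2.pkl","wb"))
E
```

```text
t 8.20 [0.5567 0.0072 0.1064] [-3.1393 -0.0099 -0.0573] F [-0.2797  0.418  -2.3178] w 0.0296
tool shift shares [0.0496 0.054  0.3821] mm [ 9.9296 10.8045 76.4288] turn shares [-0.0302 -0.1418 -0.4482]
```

View pics/wrist2.png

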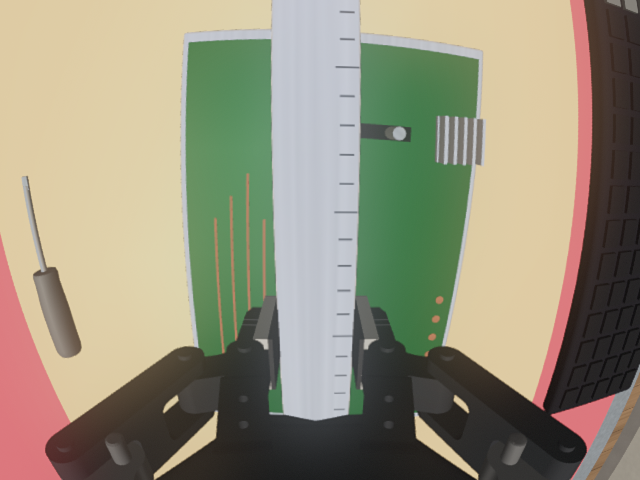

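View pics/side2.png

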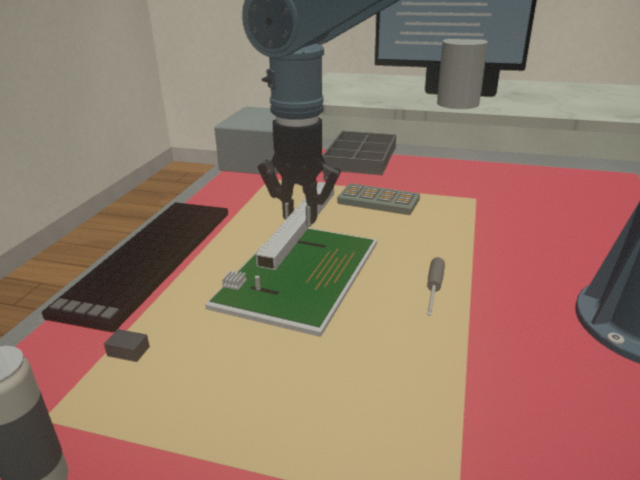

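The wrist view shows the bar held in the jaws, square to them, with the left post top at (399,133) well clear of it. I'll cross-check that post, then correct the pose and descend.

Run:
```python
from h import *
c=pickle.load(open("wrist2.pkl","rb"))
print(fplane(c,(399,133),.038))
```

```text
[0.60937005 0.08154395 0.038     ]
```

>>> move_arm(moves=[[0.04, 0.045, 0, -0.03, -0.14, -0.4], [0, 0, 0, 0, 0, 0], [0, 0, 0.06, 0, 0, 0], [0, 0, 0.1, 0, 0, 0], [0, 0, 0.1, 0, 0, 0], [0, 0, 0.06, 0, 0, 0], [0, 0, 0, 0, 0, 0], [0, 0, 0, 0, 0, 0]])

```text
time: 9.35
ee_pos: [0.5631, -0.0001, 0.0378]
orientation: [-3.141, 0.003, -0.025]
contact_force: [-0.7, -0.0, -2.0]
width: 0.0289
```

```bash
python3 go.py 0.5668 -0.004 0.0196 -0.026
```

```text
t 9.35 [ 0.5631 -0.0001  0.0378] [-3.1408  0.003  -0.0255] F [-0.6822 -0.0349 -1.9908] w 0.0289
tool shift shares [0.0193 0.0191 0.0909] mm [ 3.8585  3.8116 18.1805] turn shares [-0.0107  0.0434  0.0078]
```

>>> move_arm(moves=[[0.01, 0.02, 0.02, -0.01, 0.04, 0], [0, 0, 0.03, 0, 0, 0], [0, 0, 0.02, 0, 0, 0], [0, 0, 0.008, 0, 0, 0], [0, 0, 0, 0, 0, 0], [0, 0, 0, 0, 0, 0], [0, 0, 0, 0, 0, 0], [0, 0, 0, 0, 0, 0]])

```text
time: 10.35
ee_pos: [0.5666, -0.0047, 0.023]
orientation: [3.141, -0.003, -0.025]
contact_force: [-0.3, 0.3, -2.4]
width: 0.0291
```

```bash
python3 go.py 0.5668 -0.004 0.0196 -0.026
```

```text
t 10.35 [ 0.5666 -0.0047  0.023 ] [ 3.1409 -0.0034 -0.0255] F [-0.2774  0.3364 -2.4166] w 0.0291
tool shift shares [ 0.0007 -0.0037  0.0171] mm [ 0.1332 -0.7435  3.4286] turn shares [ 0.0093 -0.0489  0.0078]
```

>>> move_arm(moves=[[0, 0, 0.004, 0, -0.03, 0], [0, 0, 0.003, 0, 0, 0], [0, 0, 0.003, 0, 0, 0], [0, 0, 0.003, 0, 0, 0], [0, 0, 0, 0, 0, 0], [0, 0, 0, 0, 0, 0], [0, 0, 0, 0, 0, 0], [0, 0, 0, 0, 0, 0]])

```text
time: 11.35
ee_pos: [0.5667, -0.0048, 0.0203]
orientation: [3.141, -0.001, -0.025]
contact_force: [0.5, 1.0, -1.2]
width: 0.029
```

>>> move_arm(moves=[[0, 0, 0.002, 0, 0, 0], [0, 0, 0.002, 0, 0, 0], [0, 0, 0.002, 0, 0, 0], [0, 0, 0, 0, 0, 0], [0, 0, 0, 0, 0, 0], [0, 0, 0, 0, 0, 0], [0, 0, 0, 0, 0, 0], [0, 0, 0, 0, 0, 0]])

```text
time: 12.35
ee_pos: [0.5671, -0.0048, 0.0196]
orientation: [3.141, -0.002, -0.025]
contact_force: [-0.9, -0.7, 0.4]
width: 0.0289
```

The weight has come off the wrist at 19.6 mm, as expected, so the bar is on the panel. I'll open slightly to straddle it.

>>> move_arm(moves=[[0, 0, 0, 0, 0, 0], [0, 0, 0, 0, 0, 0], [0, 0, 0, 0, 0, 0], [0, 0, 0, 0, 0, 0], [0, 0, 0, 0, 0, 0], [0, 0, 0, 0, 0, 0], [0, 0, 0, 0, 0, 0], [0, 0, 0, 0, 0, 0]], claw=-0.1)

```text
time: 13.35
ee_pos: [0.5677, -0.0049, 0.02]
orientation: [3.141, -0.003, -0.025]
contact_force: [0.4, 0.0, -0.6]
width: 0.0386
```

```bash
python3 go.py 0.5668 -0.004 0.0196 -0.026;  python3 - <<'E'
from plant import eyes
import cv2,pickle
for n in ["wrist","scene","side"]:
    c=eyes.camera(n); cv2.imwrite(f"pics/{n}3.png",c["pixels"]); pickle.dump(c,open(n+"3.pkl","wb"))
def crop(im,x,y,w,h,k,n): cv2.imwrite(n,cv2.resize(im[y:y+h,x:x+w],None,fx=k,fy=k,interpolation=cv2.INTER_CUBIC))
crop(cv2.imread("pics/scene3.png"),210,190,220,180,3.6,"pics/s3.png"); crop(cv2.imread("pics/side3.png"),200,190,190,145,4,"pics/d3.png")
E
```

```text
t 13.35 [ 0.5677 -0.0049  0.02  ] [ 3.1405 -0.0033 -0.0254] F [ 0.3538  0.0328 -0.6349] w 0.0386
tool shift shares [-0.0045 -0.0046  0.0019] mm [-0.8907 -0.92    0.3862] turn shares [ 0.0153 -0.0468  0.009 ]
```

View pics/s3.png

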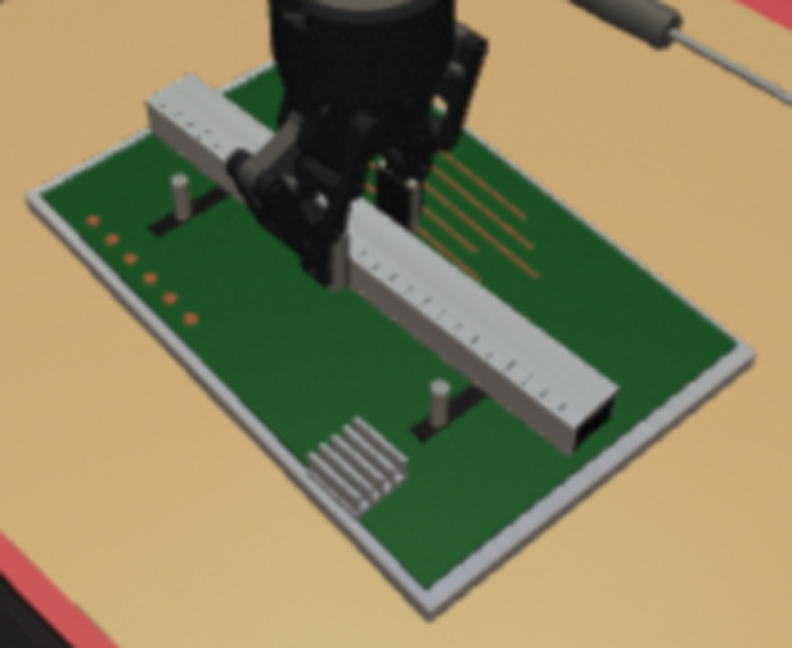

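View pics/wrist3.png

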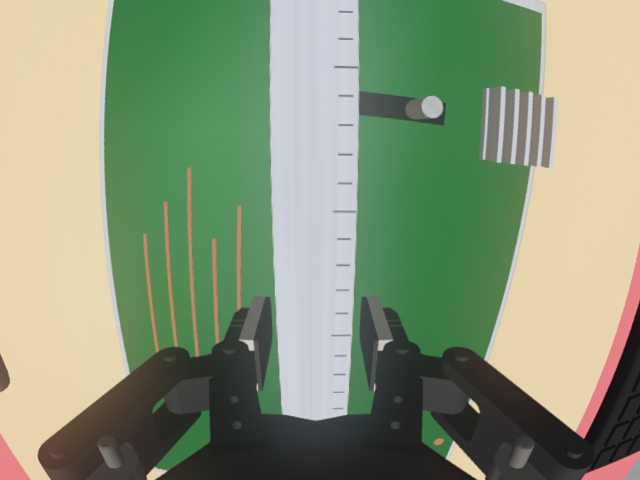

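The bar lies flat on the panel, about 22 mm short of both posts and clear of them (left post at (440,405) and right post at (181,200) in the zoom). Next I'll push it with the robot-side finger.

>>> move_arm(moves=[[0.012, 0, 0, 0, -0.03, 0], [0.015, 0, 0, 0, 0, 0], [0.015, 0, 0, 0, 0, 0], [0.015, 0, 0, 0, 0, 0], [0.015, 0, 0, 0, 0, 0], [0.012, 0, 0, 0, 0, 0], [0, 0, 0, 0, 0, 0], [0, 0, 0, 0, 0, 0]])

```text
time: 14.5
ee_pos: [0.5857, -0.0054, 0.0199]
orientation: [3.141, -0.001, -0.025]
contact_force: [-0.0, 0.2, 0.5]
width: 0.0387
```

```bash
python3 go.py 0.5935 -0.0055 0.0198 -0.026
```

```text
t 14.50 [ 0.5857 -0.0054  0.0199] [ 3.1405 -0.0008 -0.0254] F [-0.0299  0.1848  0.531 ] w 0.0387
tool shift shares [ 0.039  -0.0007  0.0005] mm [ 7.791  -0.1383  0.0934] turn shares [ 0.0152 -0.0112  0.0085]
```

Now a look to measure the remaining gap.

Run:
```python
from plant import eyes
import cv2,pickle
for n in ["wrist","scene","side"]:
    c=eyes.camera(n); cv2.imwrite(f"pics/{n}4.png",c["pixels"]); pickle.dump(c,open(n+"4.pkl","wb"))
def crop(im,x,y,w,h,k): return cv2.resize(im[y:y+h,x:x+w],None,fx=k,fy=k,interpolation=cv2.INTER_CUBIC)
cv2.imwrite("pics/s4.png",crop(cv2.imread("pics/scene4.png"),240,200,150,130,5)); cv2.imwrite("pics/w4.png",crop(cv2.imread("pics/wrist4.png"),260,60,200,140,4))
```

```text
(no output)
```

View pics/s4.png

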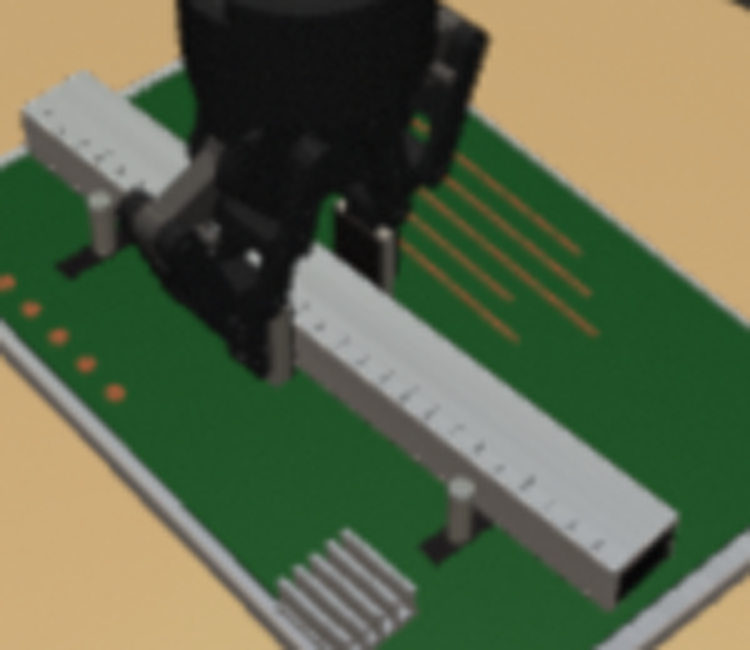

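View pics/w4.png

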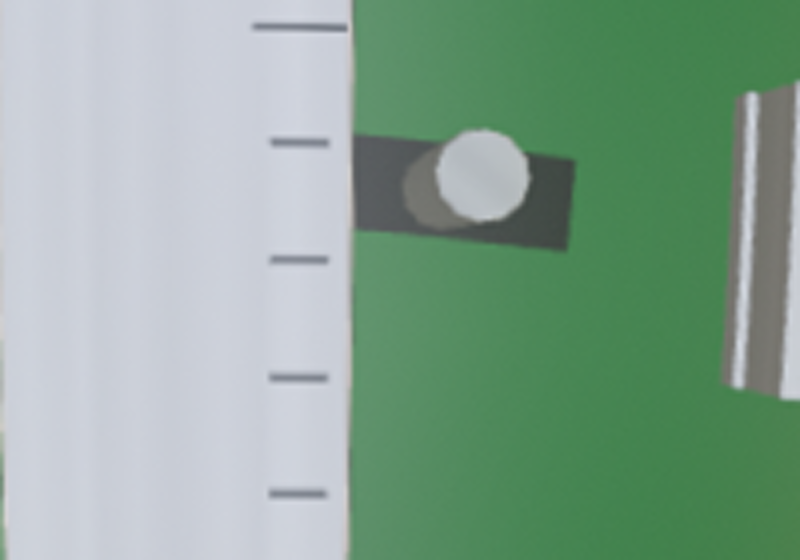

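The gap at the left post is about 7.4 mm, with its 8 mm diameter as the scale, which matches the 7.8 mm predicted. I'll advance 5 mm, then creep.

>>> move_arm(moves=[[0.004, 0, 0, 0, 0, 0], [0.005, 0, 0, 0, 0, 0], [0.005, 0, 0, 0, 0, 0], [0.005, 0, 0, 0, 0, 0], [0.004, 0, 0, 0, 0, 0], [0, 0, 0, 0, 0, 0], [0, 0, 0, 0, 0, 0], [0, 0, 0, 0, 0, 0]])

```text
time: 15.65
ee_pos: [0.5902, -0.0055, 0.0198]
orientation: [3.141, -0.0, -0.025]
contact_force: [0.8, 0.7, -0.6]
width: 0.0384
```

```bash
python3 go.py 0.5935 -0.0055 0.0198 -0.026
python3 - <<'E'
from plant import eyes,r
import cv2,pickle
for n in ["wrist","scene"]:
    c=eyes.camera(n); cv2.imwrite(f"pics/{n}5.png",c["pixels"]); print(r.sense()["contact_force"])
def crop(im,x,y,w,h,k): return cv2.resize(im[y:y+h,x:x+w],None,fx=k,fy=k,interpolation=cv2.INTER_CUBIC)
a=crop(cv2.imread("pics/scene5.png"),240,210,60,60,6.6);b=crop(cv2.imread("pics/wrist5.png"),320,60,100,100,3.96)
cv2.imwrite("pics/c5.png",cv2.hconcat([a,b]))
E
```

```text
t 15.65 [ 0.5902 -0.0055  0.0198] [ 3.1406 -0.0002 -0.0254] F [ 0.7947  0.7085 -0.6004] w 0.0384
tool shift shares [ 0.0163 -0.0004  0.0002] mm [ 3.2567 -0.0821  0.0371] turn shares [ 0.014  -0.0022  0.0081]
[-0.72042643 -0.67347626  0.40360119]
[ 0.33032001 -0.26404501 -0.7683503 ]
```

View pics/c5.png

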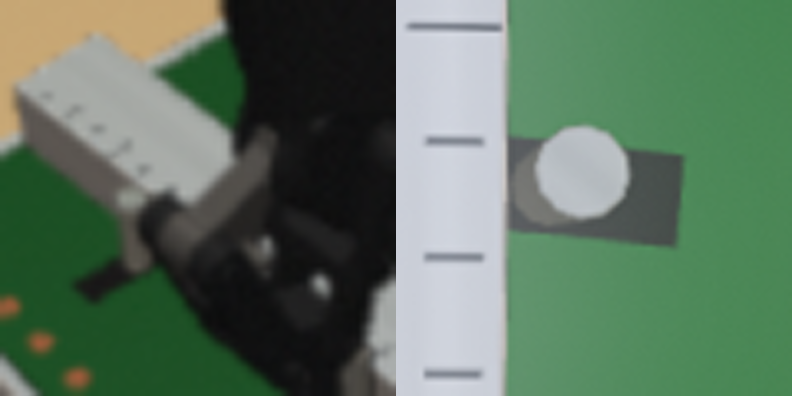

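>>> move_arm(moves=[[0.0015, 0, 0, 0, 0, 0], [0.0015, 0, 0, 0, 0, 0], [0.0015, 0, 0, 0, 0, 0], [0.0015, 0, 0, 0, 0, 0], [0.0015, 0, 0, 0, 0, 0], [0, 0, 0, 0, 0, 0], [0, 0, 0, 0, 0, 0], [0, 0, 0, 0, 0, 0]])

```text
time: 16.75
ee_pos: [0.5918, -0.0055, 0.0198]
orientation: [3.141, -0.0, -0.025]
contact_force: [0.5, -0.6, 0.3]
width: 0.0386
```

```bash
cat > look.py <<'E'
import sys
from plant import eyes,r
import cv2,numpy as np
k=sys.argv[1];F=[];T=[]
n=int(sys.argv[2])
for i in range(n):
    c=eyes.camera("wrist" if i%2==0 else "scene"); s=r.sense();F.append(s["contact_force"]);T.append(s["ft_torque"])
    if i<2: cv2.imwrite(f"pics/{'ws'[i%2]}{k}.png",c["pixels"])
print("F",np.mean(F,0).round(2),"sd",np.std(F,0).round(2),"T",np.mean(T,0).round(3),s["ee_pos"].round(4),s["orientation"].round(4),s["time"])
def crop(im,x,y,w,h,k): return cv2.resize(im[y:y+h,x:x+w],None,fx=k,fy=k,interpolation=cv2.INTER_CUBIC)
a=crop(cv2.imread(f"pics/s{k}.png"),240,210,60,60,6.6);b=crop(cv2.imread(f"pics/w{k}.png"),320,60,100,100,3.96)
cv2.imwrite(f"pics/c{k}.png",cv2.hconcat([a,b]))
E
python3 look.py 6 6
```

```text
F [-0.45 -0.11 -0.12] sd [0.34 0.24 0.45] T [0.001 0.071 0.026] [ 0.5918 -0.0055  0.0199] [ 3.1406 -0.     -0.0254] 17.05
```

View pics/c6.png

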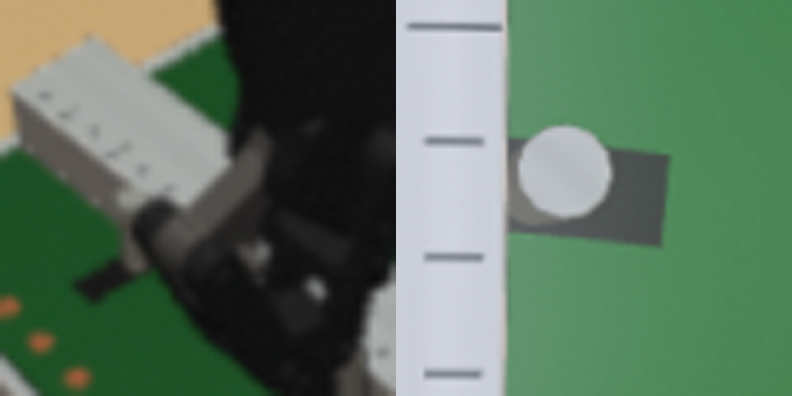

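>>> move_arm(moves=[[0.001, 0, 0, 0, 0, 0], [0.001, 0, 0, 0, 0, 0], [0.001, 0, 0, 0, 0, 0], [0, 0, 0, 0, 0, 0], [0, 0, 0, 0, 0, 0], [0, 0, 0, 0, 0, 0], [0, 0, 0, 0, 0, 0], [0, 0, 0, 0, 0, 0]])

```text
time: 18.05
ee_pos: [0.5923, -0.0055, 0.0198]
orientation: [3.141, 0.0, -0.025]
contact_force: [-0.5, -0.8, 0.2]
width: 0.0384
```

```bash
python3 look.py 7 8
```

```text
F [-0.72  0.09  0.35] sd [0.35 0.42 0.57] T [ 0.007  0.101 -0.022] [ 0.5923 -0.0055  0.0198] [ 3.1407e+00  3.0000e-04 -2.5400e-02] 18.45
```

View pics/c7.png

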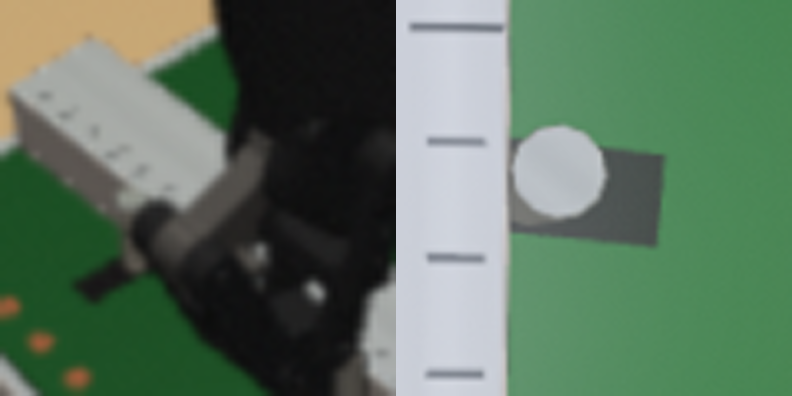

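>>> move_arm(moves=[[0.0007, 0, 0, 0, 0, 0], [0.0007, 0, 0, 0, 0, 0], [0.0007, 0, 0, 0, 0, 0], [0, 0, 0, 0, 0, 0], [0, 0, 0, 0, 0, 0], [0, 0, 0, 0, 0, 0], [0, 0, 0, 0, 0, 0], [0, 0, 0, 0, 0, 0]])

```text
time: 19.45
ee_pos: [0.5922, -0.0055, 0.0196]
orientation: [3.141, 0.001, -0.025]
contact_force: [-0.8, -0.6, 0.8]
width: 0.0386
```

```bash
python3 look.py 8 8
```

```text
F [-1.03 -0.11  0.46] sd [0.39 0.55 0.34] T [0.005 0.202 0.004] [ 0.5923 -0.0055  0.0196] [ 3.1407e+00  1.3000e-03 -2.5300e-02] 19.85
```

View pics/c8.png

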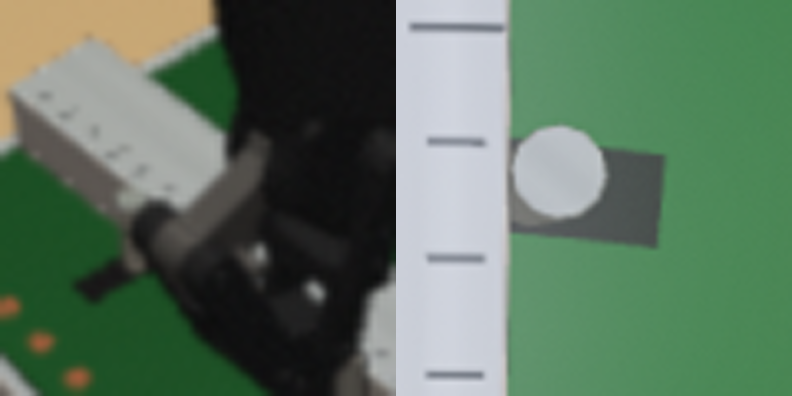

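>>> move_arm(moves=[[0.001, 0, 0, 0, 0, 0], [0.0015, 0, 0, 0, 0, 0], [0.0015, 0, 0, 0, 0, 0], [0.0015, 0, 0, 0, 0, 0], [0, 0, 0, 0, 0, 0], [0, 0, 0, 0, 0, 0], [0, 0, 0, 0, 0, 0], [0, 0, 0, 0, 0, 0]])

```text
time: 20.85
ee_pos: [0.5923, -0.0054, 0.0192]
orientation: [3.141, 0.004, -0.025]
contact_force: [-3.6, -0.4, 0.8]
width: 0.0383
```

```bash
python3 look.py 9 8
```

```text
F [-2.12  0.06  1.12] sd [0.31 0.54 0.48] T [-0.011  0.438 -0.016] [ 0.5923 -0.0054  0.0192] [ 3.1409  0.0039 -0.0252] 21.25
```

View pics/c9.png

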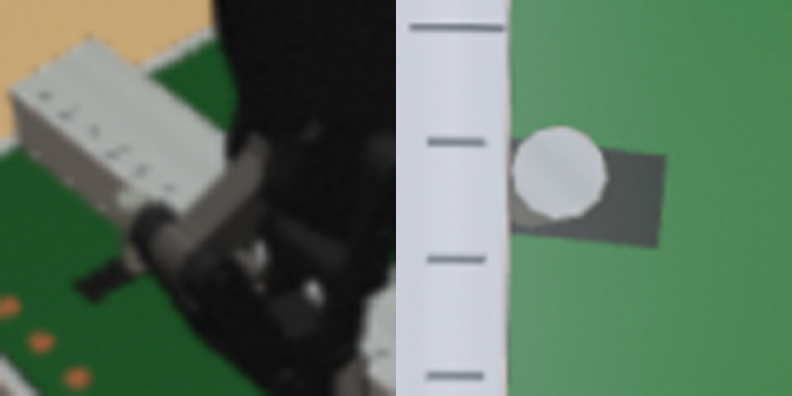

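It's blocked at about 2–3 N with no further travel and no turning, so both posts appear to be in contact. One slightly firmer press to seat it, at about 4 N in total.

>>> move_arm(moves=[[0.0015, 0, -0.001, 0, 0, 0], [0.002, 0, -0.001, 0, 0, 0], [0.002, 0, 0, 0, 0, 0], [0.0022, 0, 0, 0, 0, 0], [0.0022, 0, 0, 0, 0, 0], [0.0022, 0, 0, 0, 0, 0], [0.0022, 0, 0, 0, 0, 0], [0.0022, 0, 0, 0, 0, 0]])

```text
time: 22.25
ee_pos: [0.5922, -0.0053, 0.0188]
orientation: [3.141, 0.012, -0.025]
contact_force: [-5.2, -0.4, 2.8]
width: 0.0384
```

```bash
python3 look.py 10 6
```

```text
F [-5.01 -0.22  2.56] sd [0.18 0.61 0.46] T [-0.076  0.894 -0.001] [ 0.5922 -0.0052  0.0188] [ 3.1413  0.0119 -0.0246] 22.55
```

View pics/c10.png

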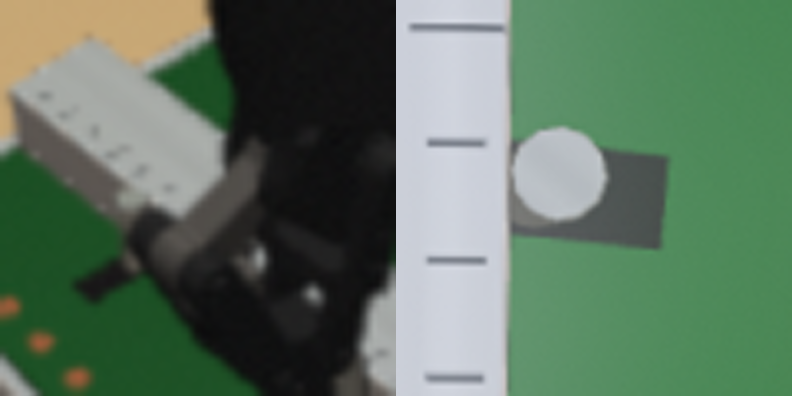

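About 5 N in total, evenly shared (the yaw moment is about 0), and nothing is moving. Now I'll back the finger off gently, centre the gap and lift straight up.

>>> move_arm(moves=[[-0.002, 0, 0, 0, 0, 0], [-0.004, 0, 0, 0, 0, 0], [-0.006, 0, 0, 0, 0, 0], [-0.006, 0, 0, 0, 0, 0], [-0.004, 0, 0, 0, 0, 0], [0, 0, 0, 0, 0, 0], [0, 0, 0, 0, 0, 0], [0, 0, 0, 0, 0, 0]])

```text
time: 23.55
ee_pos: [0.5909, -0.0055, 0.0202]
orientation: [3.141, 0.004, -0.025]
contact_force: [-0.3, -0.1, -0.4]
width: 0.0383
```

```bash
python3 look.py 11 4; python3 go.py 0.5878 -0.0055 0.02 -0.026
```

```text
F [ 0.18 -0.13 -0.22] sd [0.38 0.11 0.33] T [ 0.015 -0.011  0.021] [ 0.5909 -0.0055  0.0201] [ 3.1407  0.0046 -0.025 ] 23.75
t 23.75 [ 0.5909 -0.0055  0.0201] [ 3.1407  0.0046 -0.025 ] F [-0.2169  0.0046 -0.1065] w 0.0387
tool shift shares [-0.0153  0.0006  0.0007] mm [-3.0639  0.115   0.1383] turn shares [0.0124 0.0652 0.0136]
```

View pics/w11.png

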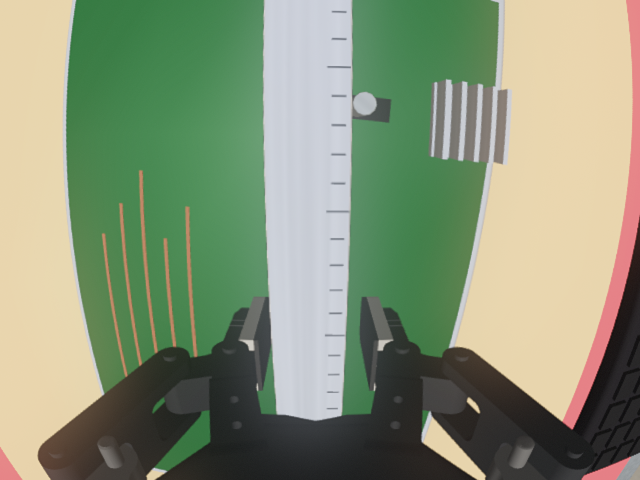

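The bar stayed at the post, with the post top at (365,104) touching the bar edge. I'll centre the fingers and lift.

>>> move_arm(moves=[[-0.007, 0, 0, 0, 0.03, 0], [-0.007, 0, 0, 0, 0.03, 0], [0, 0, 0, 0, 0, 0], [0, 0, -0.03, 0, 0, 0], [0, 0, -0.05, 0, 0, 0], [0, 0, -0.1, 0, 0, 0], [0, 0, -0.15, 0, 0, 0], [0, 0, -0.15, 0, 0, 0]])

```text
time: 24.75
ee_pos: [0.5869, -0.0051, 0.1205]
orientation: [3.141, 0.003, -0.025]
contact_force: [-0.0, 0.8, 0.2]
width: 0.0383
```

>>> move_arm(moves=[[-0.1, 0, -0.2, 0, 0, 0], [-0.2, 0, -0.2, 0, 0, 0], [-0.25, 0, -0.1, 0, 0, 0], [-0.25, 0, 0, 0, 0, 0], [-0.2, 0, 0, 0, 0, 0], [0, 0, 0, 0, 0, 0], [0, 0, 0, 0, 0, 0], [0, 0, 0, 0, 0, 0]])

```text
time: 25.75
ee_pos: [0.3872, -0.0012, 0.238]
orientation: [3.134, -0.023, -0.025]
contact_force: [0.4, -0.4, -0.6]
width: 0.0388
```

Run:
```python
from plant import eyes,r
import cv2,pickle
for n in ["wrist","scene","side"]:
    c=eyes.camera(n); cv2.imwrite(f"pics/{n}12.png",c["pixels"]); pickle.dump(c,open(n+"12.pkl","wb"))
print(r.sense()["ee_pos"],r.sense()["time"])
def crop(im,x,y,w,h,k): return cv2.resize(im[y:y+h,x:x+w],None,fx=k,fy=k,interpolation=cv2.INTER_CUBIC)
a=cv2.imread("pics/scene12.png");b=cv2.imread("pics/side12.png")
cv2.imwrite("pics/s12.png",crop(a,210,190,220,180,3.6)); cv2.imwrite("pics/d12.png",crop(b,200,215,190,120,4))
```

```text
[ 0.38693458 -0.00107021  0.23733534] 25.9
```

View pics/s12.png

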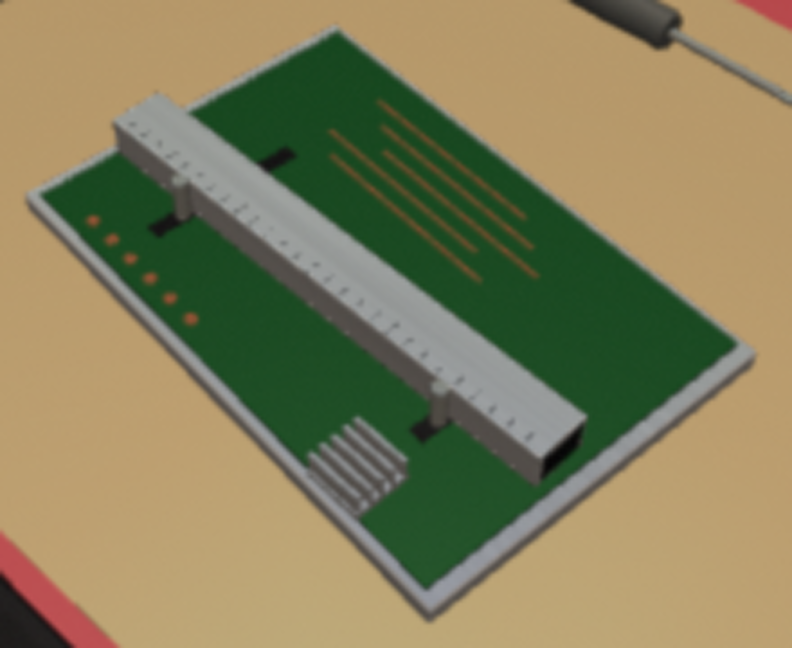

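View pics/d12.png

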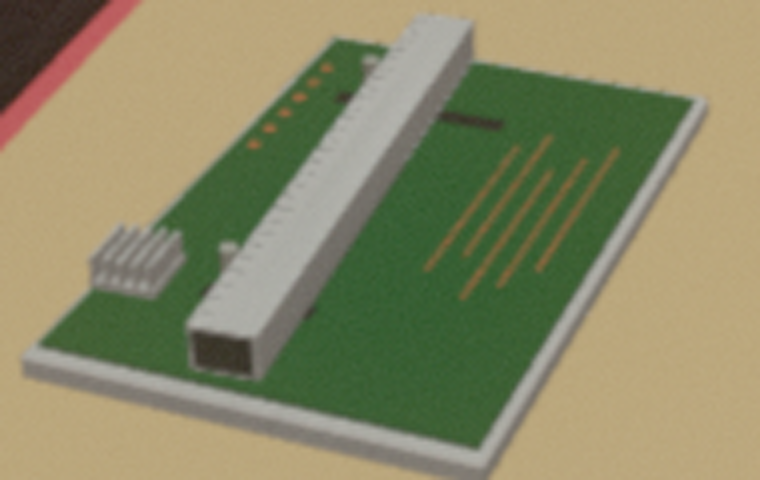

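View pics/wrist12.png

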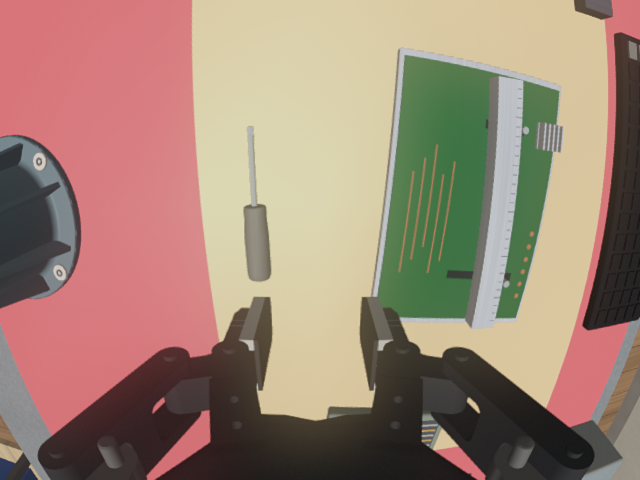

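Both posts look to be in contact in the scene view, at (439,400) and (181,195) in the zoom, and everything else is in place. There is time for a close look at the right post from straight above.

>>> move_arm(moves=[[0.1, 0.08, 0, 0, 0, 0], [0.18, 0.13, 0.04, 0, 0, 0], [0.2, 0.15, 0.08, 0, 0, 0], [0.2, 0.15, 0.08, 0, 0, 0], [0.2, 0.15, 0.08, 0, 0, 0], [0.14, 0.1, 0.05, 0, 0, 0], [0, 0, 0, 0, 0, 0], [0, 0, 0, 0, 0, 0]])

```text
time: 26.9
ee_pos: [0.5965, -0.1627, 0.1687]
orientation: [3.139, -0.015, -0.022]
contact_force: [-0.4, -0.4, -0.6]
width: 0.0384
```

Run:
```python
from plant import eyes,r
import cv2,pickle
c=eyes.camera("wrist"); cv2.imwrite(f"pics/wrist13.png",c["pixels"]); pickle.dump(c,open("wrist13.pkl","wb"))
print(r.sense()["ee_pos"],r.sense()["time"],c["world_from_camera"][:3,3])
```

```text
[ 0.59636906 -0.162622    0.16875124] 26.95 [ 0.59576861 -0.08378107  0.31147739]
```

View pics/wrist13.png

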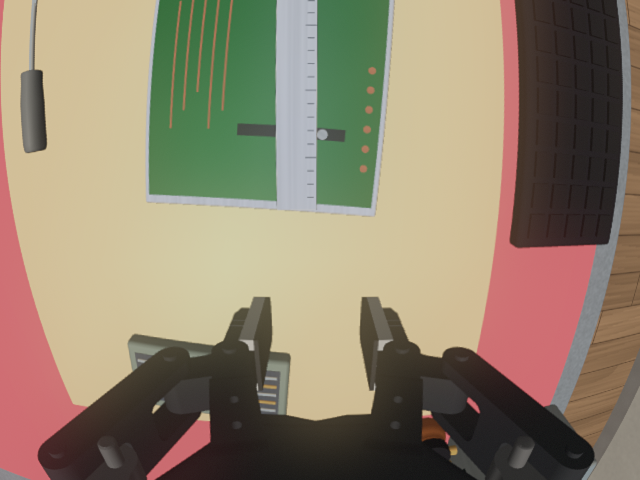

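Run:
```python
import cv2,numpy as np
im=cv2.imread("pics/wrist13.png")
cv2.imwrite("pics/w13.png",cv2.resize(im[110:160,290:350],None,fx=12,fy=12,interpolation=cv2.INTER_CUBIC))
for y in range(126,144): print(y,im[y,310:330].sum(1)//3)
```

```text
126 [186 187 187 188 189 189 157 115 102 101 101 101 102 100 101 100 101 101
 100 100]
127 [186 187 188 188 188 189 155 111  96  95  96  96  97  97  98  99  98  99
 100 100]
128 [186 187 188 187 189 189 152 100  82  84  87  91  95  94  91  89  90  92
  95  95]
129 [174 175 175 178 187 189 152  98  82 102 120 129 133 128 114  94  79  78
  79  78]
130 [150 151 151 159 183 189 150 101 109 140 161 169 170 167 158 135  97  77
  76  78]
131 [171 171 170 173 186 188 151 114 144 162 166 169 169 170 170 164 135  85
  76  77]
132 [186 187 187 187 189 188 153 139 159 165 165 165 167 168 170 171 162 105
  79  76]
133 [186 187 188 188 188 187 152 159 166 166 165 164 165 166 168 170 166 126
  83  76]
134 [186 186 187 188 189 187 149 164 170 168 166 165 165 165 166 169 166 137
  87  76]
135 [186 186 187 187 188 188 154 164 169 170 168 166 165 165 165 167 165 139
  89  76]
136 [186 186 188 187 188 187 154 156 167 171 170 169 167 165 165 166 161 107
  79  77]
137 [186 187 187 187 188 188 149 127 153 168 171 170 169 168 167 165 153  87
  75  77]
138 [186 186 188 187 188 188 148 100 115 150 165 170 171 169 164 150 101  76
  77  77]
139 [186 187 187 187 188 189 149 100  86 103 132 155 163 151 126  91  78  77
  78  78]
140 [186 187 188 187 188 189 152 113 100 100 101 104 105 102  96  89  87  86
  84  84]
141 [186 187 188 188 188 189 152 114 102 102 101 101 100 100 101 101 100 100
 100  99]
142 [185 185 186 186 189 188 151 114 102 102 103 102 102 102 102 102 101 102
 102 102]
143 [153 152 154 163 186 188 151 114 103 102 103 102 102 101 101 102 101 101
 100 101]
```

View pics/w13.png

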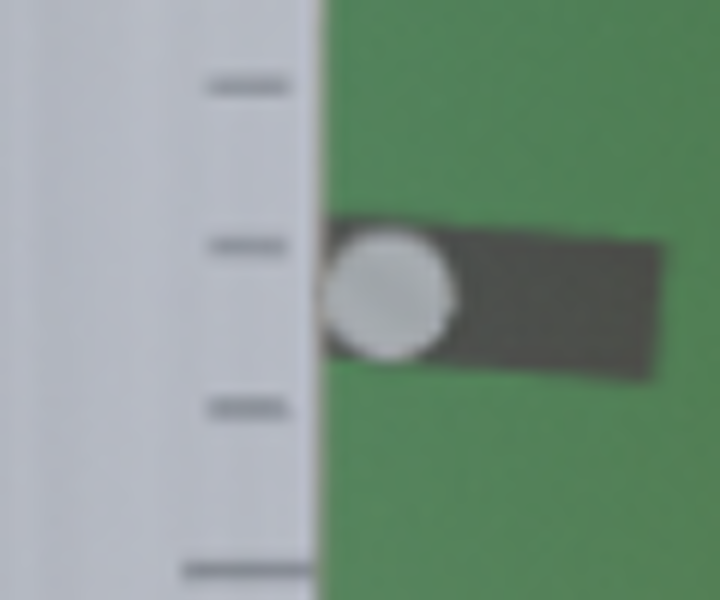

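From straight above, the right post's top is tangent to the bar edge at (316,134), with no gap. Now the same check on the left post.

>>> move_arm(moves=[[0, -0.1, 0, 0, 0, 0], [0, -0.18, 0, 0, 0, 0], [0, -0.2, 0, 0, 0, 0], [0, -0.2, 0, 0, 0, 0], [0, -0.12, 0, 0, 0, 0], [0, 0, 0, 0, 0, 0], [0, 0, 0, 0, 0, 0], [0, 0, 0, 0, 0, 0]])

```text
time: 27.95
ee_pos: [0.5964, 0.011, 0.1734]
orientation: [3.139, -0.021, -0.017]
contact_force: [-0.1, -1.0, 0.7]
width: 0.0385
```

Run:
```python
from plant import eyes,r
import cv2,pickle
c=eyes.camera("wrist"); im=c["pixels"];cv2.imwrite(f"pics/wrist14.png",im)
print(r.sense()["ee_pos"],r.sense()["time"],c["world_from_camera"][:3,3])
cv2.imwrite("pics/w14.png",cv2.resize(im[90:180,270:390],None,fx=6.5,fy=6.5,interpolation=cv2.INTER_CUBIC))
```

```text
[0.59645357 0.01085368 0.17340588] 28.0 [0.59436747 0.08994386 0.31625063]
```

View pics/w14.png

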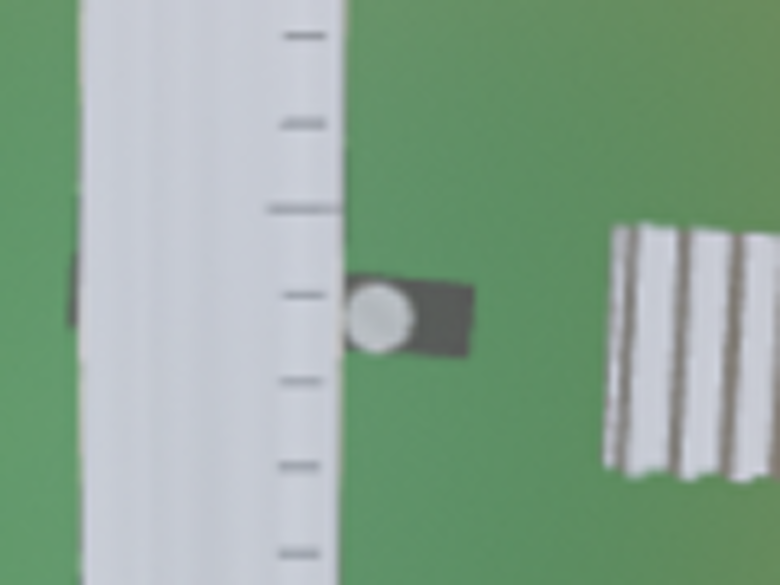

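The left post is tangent to the bar edge as well (at (346,318) in the zoom), and the arm is clear. Handing in.

```bash
python3 -c "
from plant import close_job
print(close_job())"
```

```text
the job is handed in; nothing more can be done
None
```

The straightedge is lying flat on the green panel with one long side against both posts, and the job was handed in at about 28 s of the 54 s allowed.

**What I did:** I found the bar, panel and posts from two camera views and gripped the bar at its middle. I laid it down about 22 mm on the robot's side of the posts and opened the jaws slightly. I then slid it with the near finger until it was blocked, backed off, lifted away and looked again.

**Checks that agreed:**
- **Contact:** close wrist views from above each post, taken after letting go, show both post tops meeting the bar edge with no visible gap. A camera pixel there is about 0.7 mm.
- **Force:** the last press read about 5 N in total with the yaw moment near zero, so roughly 2.5 N per post. Nothing moved during that press or the one before it.
- **Surroundings:** the heat sink and screwdriver show no visible change in the last pictures, and the arm ended clear of everything.

**Limits and small disagreements:**
- **Split of force:** single force readings are noisy by up to about 0.8 N. How the load divided between the posts is inferred, not measured.
- **Bar position:** the wrist and fixed cameras differed by about 3 mm on where the bar started. I gripped in between.
- **Left gap:** during the push a gap of about 0.3 mm seemed to remain at the left post. It matched the viewing angle, and no gap showed in the final view from above.

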